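# Clear the waste wood and the stuck-in panel into the scrap bin

## Task

Clear all the waste off the wooden work stand into the green bin standing against its open edge: the two chunky offcuts on the deck, and the cracked panel lying snugly in the sliding tray. The panel is too wide to grip and has no room behind it, so it will need dragging by light fingertip pressure on its face, never with more than 40 N, and nothing may be left leaning on the stand. Leave the good painted panel, the brush jar and the bottle where they stand.

Things in the scene. Friction and masses are not known exactly. Their poses are not given: they have to be found in the camera images.
- stand: Fixed wooden work stand, 280 (its x) by 220 (its y, -100 to +120) mm, flat top face 100 mm above the table; origin at table height, z up. Its half nearest the robot is a sliding tray (see tray); the other half (stand x 0 to 140) is an open deck at the same height. The bin stands at its edge y = -100
- tray (a point): Middle of the tray's open mouth, on its floor at the stand's edge; axes as the stand's. The tray is a channel 116 mm wide running 200 mm from here along +y, between two dark rails 12 mm wide and 16 mm above its floor, closed at its far end by a dark back fence 32 mm high and 20 mm thick. Open towards -y, over the bin
- bin: Fixed open green bin, outer 300 (its x) by 220 (its y) by 85 mm high, walls and floor 5 mm. Stands on the table a few mm off the stand's open edge (the stand's -y side), axes parallel to the stand's. Origin at the centre of its underside
- slab: Cracked waste panel of wood, 110 (its x) by 130 (its y) by 22 mm thick, pale blue painted face up with a red rose and a dark diagonal crack, about 0.17 kg. Lies flat in the stand's tray (2 to 4 mm free each side) with its +y end at 1 to 6 mm from the back fence. Origin at its centre
- block: Chunky dark brown wood offcut with a pale band, 90 (its x) by 40 (its y) by 36 mm high, about 0.09 kg, lying on the stand's deck. Origin at its centre
- notched: Chunky reddish brown wood offcut with a step cut out, 76 (its x) by 46 (its y) by 48 mm high overall, about 0.09 kg, lying on the deck; full height for x -38 to +8, only the lower 24 mm for x +8 to +38. Origin at the centre of its 76 x 46 x 48 envelope
- panel: Good painted panel, loose on the table to the left of the stand, 160 x 130 x 22 mm, uncracked. Origin at the centre of its underside. To be left alone
- jar: Loose metal jar of brushes, 76 mm across, 85 mm high, brushes to 180 mm, on the table to the left of the stand. Origin at the centre of its underside. To be left alone
- bottle: Loose white bottle, 64 mm across, 150 mm high, on the table to the right of the bin. Origin at the centre of its underside. To be left alone

How it is judged:
By the outcome, as a careful person would: the job done as asked, in the order asked, and still so for the second after the job is handed in, with the robot touching nothing.
It also fails if it takes over 72 s, if anything falls off the work surface, if the arm or the gripper's body presses on something with over 40 N, if the wrist force passes 120 N, or if a joint passes its speed limit or range.

## Robot

A 6-joint arm with a two-finger parallel gripper is mounted at the origin on the work surface. World frame = base frame: x ahead of the robot, y to its left, z up, the work surface at z = 0. Lengths are in m, angles in degrees, forces in N, time in s.
With the tool pointing down it reaches from about 0.4 to 0.825 m from the base axis. Payload 7 kg.
Tool frame: the origin (TCP) lies on the centre line of the jaws, within the pads' length; the fingertips stand 19 mm ahead of it and the grasp point (between the pads) is the TCP (r.tips_ahead is the distance from the TCP to the fingertips, in m); z points along the fingers, y is the line along which they close (so a half turn about z gives the same grasp; the last joint's range is limited). The gripper opens to 88 mm and grips with 3 to 60 N. Pads are 19 mm wide; open, the fingers measure 130 mm over their backs; the gripper's body (78 mm by 193 mm) begins 47 mm behind the grasp point.
Start: joints at [-57.863, 20.546, 0.682, 0, -70.136, -16.507], TCP at [0.182, -0.65, 0.246] pointing down, gripper open.
Joint ranges: [-176.03, 176.03], [-82.01, 121.73], [-58.28, 71.71], [-173.87, 95.51], [-174.79, -0.11], [-173.66, 173.66]. Speed limits (degrees/s): [136.94, 136.94, 172.46, 180, 180, 180].

## Interface

Orientations are given as [roll, pitch, yaw] about the fixed x, y, z axes, in that order (R = Rz(yaw) Ry(pitch) Rx(roll)).
In Python, from plant import r, viewer, close_job gives the robot as it stands. The module is installed in compiled form; this text tells all that it offers.
- The arm moves only by the tool arm_command, never from a script. Its arguments are lists of equal length, an entry for each row: "travel": the shift along the world's x, y, z scaled (see below), a list of three; "delta_rot": the turn, a rotation vector about the world's x, y, z scaled (see below), a list of three. In form: {"travel": [[dx, dy, dz], ...], "delta_rot": [[rx, ry, rz], ...]}. A call has 1 to 20 rows; each row is the pose to reach, as a shift and turn from the pose commanded when the call began; what a row does not reach only later rows make up. The controller multiplies each number of a shift by 0.5 m and each number of a turn by 90 degrees. A row lasts 1/8 s, in which the tool goes at most 62.5 mm and 10.7 degrees, less where a joint would pass 70% of its speed; a pose out of reach is approached as far as the arm can. A call with a number of a shift or a turn outside -1 to 1 is refused whole. A call with a gripper value outside its range is refused whole. "grip" is the opening, from 0 (shut) to 1 (fully open), set as the call begins (left out, the last holds). The fingers move at their own pace and stop on an object; "newtons" is the grip in N (left out, the last holds). Time passes only in rows, so rows that repeat a pose let the fingers close. It gives the time, the measured TCP pose, the force, the opening and the grip force at its end, in the units of the state.
- r.get_state(): the state, without advancing time (a new reading comes with each control period).
- viewer.capture(name): name is "scene" or "top" or "wrist"; returns a dict with "img" (480x640x3 uint8, red, green, blue), "camera_matrix" (3x3 intrinsics, pixels), "R" (3x3) and "t" (3): a world point X has camera coordinates R X + t; the wrist camera has in their place "mount" (4x4, takes a point from camera to tool coordinates, whose origin is the TCP and whose axes are the flange's). Camera axes: x right, y down, z forward; pixel columns grow to the right and rows downward; lengths in m; the calibration is good to about 2 mm. A picture is of the moment at which its call begins: read the wrist's pose just before it. There is no depth.
- close_job(): hands the job in; it is judged then, once.
The state is a dict: "time_s": time; "joints": joint angles; "qd": joint speeds; "joint_torque": joint torques, N m; "tcp_pos": TCP position; "eef_rot": TCP orientation; "contact_force": force on the tool from outside, world axes, zero at the start; "moment": the same for the moment, N m; "gripper_width": finger opening in m; "gripper_force": force on a finger pad.
Only numpy, scipy, OpenCV 4.12 (cv2) and the standard library are available. Lean on these libraries where they do the work, as an engineer would, in place of code of your own. Each camera call takes 0.05 s, during which the arm holds its last target. There are 200 camera calls.

## Working session

There is one attempt and no reset: what is moved stays moved. The work goes in short steps, Python scripts to look and compute and a tool call to move; the robot and the scene stay as the last step left them, time stands still between calls to the robot, and variables do not carry over. Pictures are saved under pics/ and viewed, at most 10 in all, crops included, and the job is handed in when it is done.

Besides the shell and the picture viewer there is one more tool, called after ">>>" as a command line: name --argument value ..., lists and objects as JSON in quotes. arm_command: Moves the arm, as the interface text tells. Shifts and turns lie within -1 to 1; 1 stands for 0.5 m of shift or 90 degrees of turn. Its arguments: {"type":"object","properties":{"travel":{"type":"array"},"delta_rot":{"type":"array"},"grip":{"type":"number"},"newtons":{"type":"number"}},"required":["travel","delta_rot"]}

```bash
mkdir -p pics
python3 - <<'E'
from plant import r, viewer
import cv2,pickle
s=r.get_state();print(s)
d={}
for n in("top","scene"):
    c=viewer.capture(n);d[n]=c
    cv2.imwrite(f"pics/{n}0.png",c["img"][:,:,::-1]);print(n,c["camera_matrix"],c["R"],c["t"])
pickle.dump(d,open("c0.pkl","wb"))
E
```

```text
{'time_s': 0.0, 'joints': array([-5.78644516e+01,  2.05912547e+01,  6.32383845e-01, -1.93430374e-02,
       -7.01341077e+01, -1.65075542e+01]), 'qd': array([ 0.05270662, -0.02717621,  0.02654659, -0.01526819, -0.00923006,
       -0.05761444]), 'joint_torque': array([-1.63360477e-03, -5.82714951e+01,  2.93061233e+01,  6.99728251e+00,
        6.99762837e-03, -2.05653159e-04]), 'tcp_pos': array([ 0.18169438, -0.64961029,  0.24461657]), 'eef_rot': array([ 1.79905687e+02, -8.98751050e-03, -1.64378586e+02]), 'contact_force': array([-0.26252351, -0.32851543,  0.34466032]), 'moment': array([-0.00586144,  0.02791567, -0.02983412]), 'gripper_force': 0.0, 'gripper_width': 0.08762072558408686}
top [[449.19642414   0.         326.88918621]
 [  0.         449.19642414 240.89910599]
 [  0.           0.           1.        ]] [[-0.01160325 -0.99989704 -0.00844187]
 [-0.98448268  0.01290191 -0.17500683]
 [ 0.17509772  0.00628023 -0.98453103]] [0.00339525 0.5951558  0.97754352]
scene [[610.49291903   0.         332.14846319]
 [  0.         610.49291903 232.17778457]
 [  0.           0.           1.        ]] [[-0.80796199  0.58921027 -0.00535529]
 [ 0.35855325  0.48441783 -0.79798429]
 [-0.46758634 -0.64666114 -0.60265445]] [ 0.45513138 -0.1299082   1.73955381]
```

View pics/top0.png

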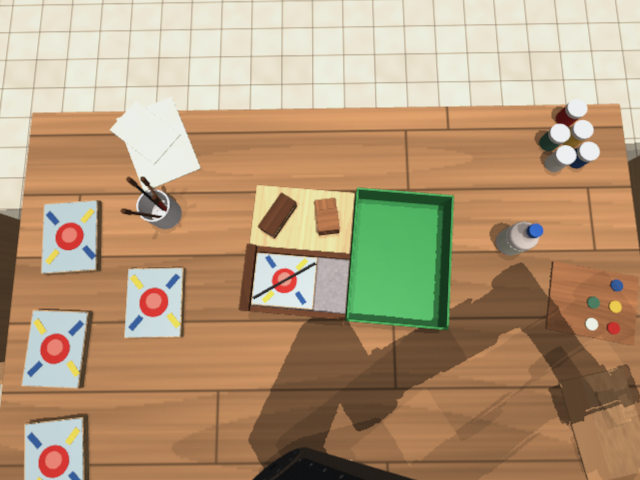

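View pics/scene0.png

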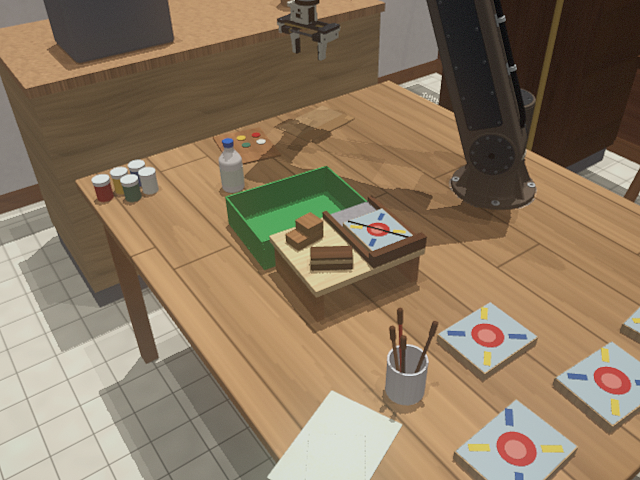

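The top view shows the stand at px (245–355, 185–318): the dark block is at (278,215), the notched piece at (327,216) and the slab at (284,280). The bin is at (350–452, 190–328). I'll measure these next.

```bash
cat > h.py <<'E'
import numpy as np,cv2
def ray(c,uv,z):
    uv=np.atleast_2d(np.array(uv,float)); K,R,t=c["camera_matrix"],c["R"],c["t"]
    d=(np.linalg.inv(K)@np.c_[uv,np.ones(len(uv))].T).T@R; o=-R.T@t
    return o+d*((z-o[2])/d[:,2])[:,None]
def rect(c,mask,z):
    k,_=cv2.findContours(mask.astype(np.uint8),cv2.RETR_EXTERNAL,cv2.CHAIN_APPROX_NONE)
    k=max(k,key=cv2.contourArea)[:,0]; p=ray(c,k,z)[:,:2]
    (cx,cy),(w,h),a=cv2.minAreaRect((p*1000).astype(np.float32)); return (cx,cy),(w,h),a,cv2.boundingRect(k)
E
python3 - <<'E'
from h import *
import pickle
c=pickle.load(open("c0.pkl","rb"))["top"];im=c["img"]
hsv=cv2.cvtColor(im,cv2.COLOR_RGB2HSV);H,S,V=[hsv[...,i].astype(int) for i in range(3)]
roi=np.zeros(H.shape,bool);roi[180:332,238:460]=1
P=lambda n,*a:print(n,np.round(np.array(rect(c,*a)[1]),1),np.round(rect(c,*a)[0],1),round(rect(c,*a)[2],1),rect(c,*a)[3])
for (x,y) in[(300,195),(278,213),(327,216),(320,228),(262,265),(332,285),(400,250),(340,252)]:print((x,y),hsv[y,x])
P("bin",roi&(abs(H-65)<20)&(S>100),0.085)
dk=roi&(abs(H-22)<6)&(V>170)&(S<140);P("deck",dk,0.1)
b=roi&(V<130)&(H<20);b1=b.copy();b1[:,303:]=0;b1[240:]=0;P("block",b1,0.136)
n=roi&(H<16)&(V<190);n[:, :308]=0;n[:,345:]=0;n[241:]=0;P("notch",n,0.14)
s=roi&(S<70)&(V>190);s[:248]=0;P("slab",s,0.122)
cv2.imwrite("pics/z.png",cv2.resize(im[178:328,238:438,::-1],(800,600),interpolation=cv2.INTER_CUBIC))
E
```

```text
(300, 195) [ 25  77 235]
(278, 213) [ 11 149 103]
(327, 216) [ 12 145 183]
(320, 228) [ 12 146 185]
(262, 265) [ 95  14 229]
(332, 285) [177  15 189]
(400, 250) [ 65 138 185]
(340, 252) [ 19  97 179]
bin [222.2 300. ] [ 552.8 -166.5] 84.2 (345, 188, 109, 142)
deck [220.1 137.8] [637.9  49.7] 84.4 (250, 185, 105, 68)
block [45.  90.5] [637.3  99.9] 56.2 (259, 193, 38, 45)
notch [76.7 46.6] [632.7  -4.5] 6.1 (314, 198, 26, 38)
slab [126.6  89.3] [490.5  87.3] 84.6 (252, 266, 64, 43)
```

View pics/z.png

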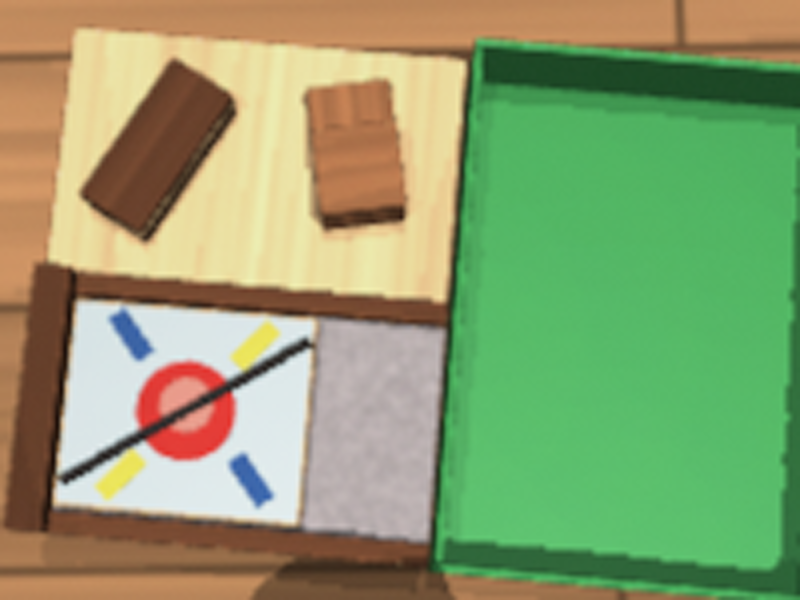

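The crop shows the slab's corners at zoom px (75,298), (318,318), (300,527) and (55,508). The notched piece's tall top face is at about (359,168), with its low step on the +x side. The stand's yaw is about -5.6°. I'll work out the remaining targets while the arm starts moving.

Run:
```python
from h import *
import pickle
c=pickle.load(open("c0.pkl","rb"))["top"]
f=lambda L,z:np.round(ray(c,np.array(L)/4+[238,178],z)*1000,1)[:,:2]
q=f([(312,127),(397,122),(405,207),(322,217)],.148);print("notch top",q.tolist(),q.mean(0))
q=f([(75,298),(318,318),(300,527),(55,508)],.122);print("slab",q.tolist(),q.mean(0))
q=f([(448,318),(435,545)],.1);print("mouth",q.tolist(),q.mean(0))
q=f([(176,60),(230,97),(140,232),(83,193)],.136);print("block",q.tolist(),q.mean(0))
```

```text
notch top [[645.0, 17.6], [647.1, -27.2], [601.4, -30.6], [596.7, 12.7]] [622.55   -6.875]
slab [[559.7, 145.2], [547.3, 15.9], [437.7, 26.2], [449.0, 153.9]] [498.425  85.3  ]
mouth [[549.5, -54.0], [428.0, -44.6]] [488.75 -49.3 ]
block [[686.0, 90.7], [665.1, 61.7], [592.3, 109.1], [613.7, 139.5]] [639.275 100.25 ]
```

>>> arm_command --travel '[[0.6,0.9,0],[0.6,0.9,0],[0.6,0.9,0],[0.6,0.9,0],[0.6,0.9,0],[0.6,0.9,0],[0.6,0.9,0],[0.6,0.9,0],[0.6,0.9,0],[0.6,0.9,0]]' --delta_rot '[[0,0,1],[0,0,1],[0,0,1],[0,0,1],[0,0,1],[0,0,1],[0,0,1],[0,0,1],[0,0,1],[0,0,1]]' --grip 1

```text
time_s: 1.35
tcp_pos: [0.483, -0.1978, 0.2452]
eef_rot: [180.0, 0.0, -74.1]
contact_force: [0.2, -1.0, -0.1]
gripper_width: 0.0878
gripper_force: 0.0
```

>>> arm_command --travel '[[0.314,0.602,0],[0.314,0.602,0],[0.314,0.602,0],[0.314,0.602,0],[0.314,0.602,0],[0.314,0.602,0],[0.314,0.602,0],[0.314,0.602,-0.1],[0.314,0.602,-0.16],[0.314,0.602,-0.21],[0.314,0.602,-0.242],[0.314,0.602,-0.242],[0.314,0.602,-0.242]]' --delta_rot '[[0,0,0.45],[0,0,0.45],[0,0,0.45],[0,0,0.45],[0,0,0.45],[0,0,0.45],[0,0,0.45],[0,0,0.45],[0,0,0.45],[0,0,0.45],[0,0,0.45],[0,0,0.45],[0,0,0.45]]'

```text
time_s: 2.98
tcp_pos: [0.6395, 0.1007, 0.1258]
eef_rot: [-179.9, -0.1, -33.9]
contact_force: [0.2, -0.3, 1.2]
gripper_width: 0.0872
gripper_force: 0.0
```

>>> arm_command --travel '[[0,0,0],[0,0,0],[0,0,0],[0,0,0],[0,0,0],[0,0,0],[0,0,0],[0,0,0]]' --delta_rot '[[0,0,0],[0,0,0],[0,0,0],[0,0,0],[0,0,0],[0,0,0],[0,0,0],[0,0,0]]' --grip 0 --newtons 20

```text
time_s: 3.98
tcp_pos: [0.6389, 0.101, 0.1246]
eef_rot: [-180.0, -0.0, -33.9]
contact_force: [1.0, 0.3, -0.2]
gripper_width: 0.0398
gripper_force: 20.0
```

>>> arm_command --travel '[[0,0,0.1],[0,0,0.2],[0,0,0.24],[0,-0.1,0.24],[0,-0.65,0.24],[0,-0.65,0.24],[0,-0.65,0.24],[0,-0.65,0.24],[0,-0.65,0.24],[0,-0.65,0.24],[0,-0.65,0.24],[0,-0.65,0.14],[0,-0.65,0.04],[0,-0.65,-0.05],[0,-0.65,-0.1],[0,-0.65,-0.14],[0,-0.65,-0.15],[0,-0.65,-0.15],[0,-0.65,-0.15]]' --delta_rot '[[0,0,0],[0,0,0],[0,0,0],[0,0,0.05],[0,0,0.313],[0,0,0.313],[0,0,0.313],[0,0,0.313],[0,0,0.313],[0,0,0.313],[0,0,0.313],[0,0,0.313],[0,0,0.313],[0,0,0.313],[0,0,0.313],[0,0,0.313],[0,0,0.313],[0,0,0.313],[0,0,0.313]]'

```text
time_s: 6.35
tcp_pos: [0.6396, -0.2238, 0.0508]
eef_rot: [180.0, -0.1, -5.7]
contact_force: [0.0, -0.2, -1.0]
gripper_width: 0.04
gripper_force: 20.0
```

>>> arm_command --travel '[[0,0,0],[0,0,0],[0,0,0],[0,0,0.06],[0,0,0.15],[0,0,0.25],[0,0,0.35],[0,0,0.4]]' --delta_rot '[[0,0,0],[0,0,0],[0,0,0],[0,0,0],[0,0,0],[0,0,0],[0,0,0],[0,0,0]]' --grip 0.6

```text
time_s: 7.35
tcp_pos: [0.6397, -0.2244, 0.2534]
eef_rot: [180.0, -0.3, -5.7]
contact_force: [1.6, 0.3, -0.5]
gripper_width: 0.0523
gripper_force: 0.0
```

>>> arm_command --travel '[[-0.034,0.434,0],[-0.034,0.434,0],[-0.034,0.434,0],[-0.034,0.434,0],[-0.034,0.434,0],[-0.034,0.434,0],[-0.034,0.434,-0.1],[-0.034,0.434,-0.17],[-0.034,0.434,-0.22],[-0.034,0.434,-0.25],[-0.034,0.434,-0.25],[-0.034,0.434,-0.25]]' --delta_rot '[[0,0,0.124],[0,0,0.124],[0,0,0.124],[0,0,0.124],[0,0,0.124],[0,0,0.124],[0,0,0.124],[0,0,0.124],[0,0,0.124],[0,0,0.124],[0,0,0.124],[0,0,0.124]]' --grip 1

```text
time_s: 8.85
tcp_pos: [0.6226, -0.0073, 0.1257]
eef_rot: [180.0, -0.1, 5.4]
contact_force: [-1.0, 0.1, -0.6]
gripper_width: 0.0876
gripper_force: 0.0
```

>>> arm_command --travel '[[0,0,0],[0,0,0],[0,0,0],[0,0,0],[0,0,0],[0,0,0],[0,0,0],[0,0,0]]' --delta_rot '[[0,0,0],[0,0,0],[0,0,0],[0,0,0],[0,0,0],[0,0,0],[0,0,0],[0,0,0]]' --grip 0

```text
time_s: 9.85
tcp_pos: [0.6219, -0.0069, 0.1246]
eef_rot: [-180.0, -0.0, 5.5]
contact_force: [-0.6, 0.6, 1.1]
gripper_width: 0.0459
gripper_force: 19.9
```

>>> arm_command --travel '[[0,0,0.1],[0,0,0.2],[0,0,0.2],[0.014,-0.1,0.2],[0.014,-0.2,0.2],[0.014,-0.274,0.2],[0.014,-0.274,0.2],[0.014,-0.274,0.2],[0.014,-0.274,0.1],[0.014,-0.274,0],[0.014,-0.274,-0.07],[0.014,-0.274,-0.1],[0.014,-0.274,-0.114],[0.014,-0.274,-0.114],[0.014,-0.274,-0.114]]' --delta_rot '[[0,0,0],[0,0,0],[0,0,0],[0,0,-0.124],[0,0,-0.124],[0,0,-0.124],[0,0,-0.124],[0,0,-0.124],[0,0,-0.124],[0,0,-0.124],[0,0,-0.124],[0,0,-0.124],[0,0,-0.124],[0,0,-0.124],[0,0,-0.124]]'

```text
time_s: 11.72
tcp_pos: [0.6298, -0.144, 0.069]
eef_rot: [-180.0, -0.1, -5.7]
contact_force: [-0.1, 0.5, -0.8]
gripper_width: 0.0458
gripper_force: 19.9
```

>>> arm_command --travel '[[0,0,0],[0,0,0],[0,0,0],[0,0,0.06],[0,0,0.15],[0,0,0.25],[0,0,0.35],[0,0,0.4]]' --delta_rot '[[0,0,0],[0,0,0],[0,0,0],[0,0,0],[0,0,0],[0,0,0],[0,0,0],[0,0,0]]' --grip 0.65

```text
time_s: 12.72
tcp_pos: [0.6297, -0.1442, 0.2713]
eef_rot: [-180.0, -0.3, -5.7]
contact_force: [0.4, 1.3, -1.0]
gripper_width: 0.057
gripper_force: 0.0
```

>>> arm_command --travel '[[-0.252,0.548,0],[-0.252,0.548,0],[-0.252,0.548,0],[-0.252,0.548,0],[-0.252,0.548,0],[-0.252,0.548,0],[-0.252,0.548,0],[-0.252,0.548,0],[-0.252,0.548,0],[-0.252,0.548,-0.1],[-0.252,0.548,-0.17],[-0.252,0.548,-0.22],[-0.252,0.548,-0.22],[-0.252,0.548,-0.22],[-0.252,0.548,-0.22]]' --delta_rot '[[0,0,-1],[0,0,-1],[0,0,-1],[0,0,-1],[0,0,-1],[0,0,-1],[0,0,-1],[0,0,-1],[0,0,-1],[0,0,-1],[0,0,-1],[0,0,-1],[0,0,-1],[0,0,-1],[0,0,-1]]' --grip 0.2

```text
time_s: 14.6
tcp_pos: [0.5035, 0.1304, 0.1589]
eef_rot: [-179.9, 0.1, -95.7]
contact_force: [0.2, 0.8, -0.2]
gripper_width: 0.0175
gripper_force: 0.0
```

Run:
```python
from plant import r, viewer
import cv2
t=viewer.capture("top")["img"][160:340,220:470,::-1];s=viewer.capture("scene")["img"][140:340,200:440,::-1]
cv2.imwrite("pics/a.png",cv2.hconcat([cv2.resize(t,(400,288)),cv2.resize(s,(346,288))]))
print(r.get_state()["tcp_pos"])
```

```text
[0.50329624 0.13025818 0.15858012]
```

View pics/a.png

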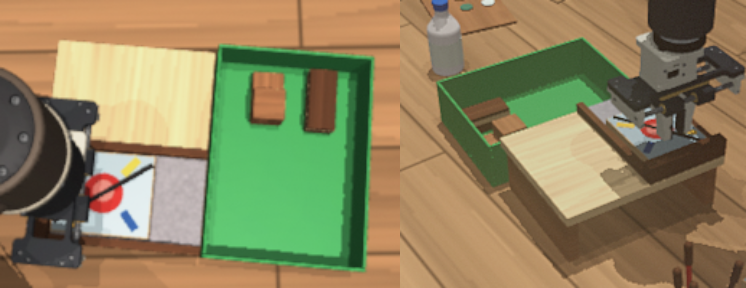

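Both offcuts lie flat in the bin, at (268,97) and (320,100), and the fingers hang over the slab's tail. I'll lower them gently.

>>> arm_command --travel '[[0,0,-0.012],[0,0,-0.022],[0,0,-0.03],[0,0,-0.032],[0,0,-0.034],[0,0,-0.034]]' --delta_rot '[[0,0,0],[0,0,0],[0,0,0],[0,0,0],[0,0,0],[0,0,0]]'

```text
time_s: 15.45
tcp_pos: [0.5028, 0.1298, 0.1413]
eef_rot: [-180.0, -0.0, -95.7]
contact_force: [-3.6, -1.4, 8.0]
gripper_width: 0.0175
gripper_force: 4.1
```

>>> arm_command --travel '[[0,0,-0.001],[0,0,-0.001]]' --delta_rot '[[0,0,0],[0,0,0]]'

```text
time_s: 15.7
tcp_pos: [0.5028, 0.1298, 0.1413]
eef_rot: [-180.0, -0.0, -95.7]
contact_force: [-5.0, -0.5, 11.5]
gripper_width: 0.0177
gripper_force: 6.1
```

>>> arm_command --travel '[[-0.001,-0.01,0],[-0.002,-0.02,0],[-0.003,-0.03,0],[-0.004,-0.04,0]]' --delta_rot '[[0,0,0],[0,0,0],[0,0,0],[0,0,0]]'

```text
time_s: 16.2
tcp_pos: [0.5024, 0.111, 0.1413]
eef_rot: [-179.8, 0.1, -95.7]
contact_force: [-0.6, 3.2, 5.3]
gripper_width: 0.0173
gripper_force: 3.0
```

Run:
```python
from plant import r, viewer
import cv2
print(r.get_state()["contact_force"])
t=viewer.capture("top")["img"][160:340,220:470,::-1];s=viewer.capture("scene")["img"][140:340,200:440,::-1]
cv2.imwrite("pics/b.png",cv2.hconcat([cv2.resize(t,(400,288)),cv2.resize(s,(346,288))]))
```

```text
[-0.62445787  3.17558878  5.28930151]
```

View pics/b.png

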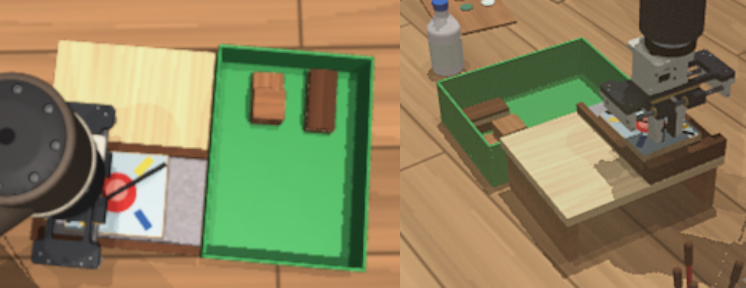

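The slab follows the fingers: its front edge moved from px 155 to 169, about 18 mm. I'll carry on with slightly more pressure.

>>> arm_command --travel '[[0,0,-0.001],[-0.001,-0.014,-0.001],[-0.003,-0.028,-0.001],[-0.004,-0.042,-0.001],[-0.006,-0.056,-0.001],[-0.007,-0.07,-0.001],[-0.008,-0.084,-0.001],[-0.01,-0.098,-0.001],[-0.011,-0.112,-0.001],[-0.012,-0.126,-0.001]]' --delta_rot '[[0,0,0],[0,0,0],[0,0,0],[0,0,0],[0,0,0],[0,0,0],[0,0,0],[0,0,0],[0,0,0],[0,0,0]]'

```text
time_s: 17.55
tcp_pos: [0.4969, 0.0481, 0.1413]
eef_rot: [-179.7, 0.2, -95.7]
contact_force: [-0.8, 4.3, 9.5]
gripper_width: 0.0171
gripper_force: 4.7
```

Run:
```python
from h import *
from plant import r, viewer
c=viewer.capture("top");im=c["img"]
hsv=cv2.cvtColor(im,cv2.COLOR_RGB2HSV).astype(int)
m=(hsv[...,0]<6)&(hsv[...,1]>170)&(hsv[...,2]>150);m[:240]=0;m[325:]=0;m[:,:240]=0;m[:,460:]=0
ys,xs=np.nonzero(m);print(len(xs),xs.min(),xs.max(),ray(c,[(xs.max(),ys.mean())],.122)) 
# slab front edge along row through the rose: hue change pale blue -> grey
w=(hsv[...,2]>205)&(hsv[...,1]<60);w[:250]=0;w[318:]=0;w[:,:250]=0;w[:,460:]=0
ys,xs=np.nonzero(w);print(xs.max(),ray(c,[(np.percentile(xs,99.5),285)],.122))
```

```text
132 320 334 [[ 0.48813882 -0.01822494  0.122     ]]
353 [[ 0.48809433 -0.05809135  0.122     ]]
```

>>> arm_command --travel '[[-0.002,-0.016,0],[-0.004,-0.04,0],[-0.008,-0.076,0],[-0.012,-0.116,0],[-0.016,-0.16,0],[-0.02,-0.204,0],[-0.024,-0.25,0],[-0.027,-0.29,0],[-0.027,-0.29,0.04],[-0.027,-0.29,0.12],[-0.027,-0.29,0.2],[-0.027,-0.29,0.2]]' --delta_rot '[[0,0,0],[0,0,0],[0,0,0],[0,0,0],[0,0,0],[0,0,0],[0,0,0],[0,0,0],[0,0,0],[0,0,0],[0,0,0],[0,0,0]]'

```text
time_s: 19.1
tcp_pos: [0.4832, -0.098, 0.2428]
eef_rot: [-179.6, 0.1, -95.7]
contact_force: [0.5, 0.4, -1.3]
gripper_width: 0.0179
gripper_force: 0.0
```

Run:
```python
from plant import r, viewer
import cv2
t=viewer.capture("top")["img"][160:340,220:470,::-1];s=viewer.capture("scene")["img"][140:340,200:440,::-1]
cv2.imwrite("pics/c.png",cv2.hconcat([cv2.resize(t,(400,288)),cv2.resize(s,(346,288))]))
```

```text
(no output)
```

View pics/c.png

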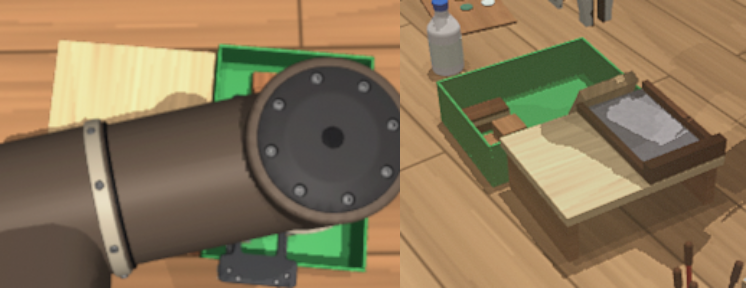

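The slab has tipped over the edge, but its tail still leans at the mouth (scene crop ~(608,90)). I'll move behind the tail and look again.

>>> arm_command --travel '[[0.012,0.12,0],[0.024,0.24,0],[0.03,0.34,0],[0.03,0.34,0],[0.03,0.34,0]]' --delta_rot '[[0,0,0],[0,0,0],[0,0,0],[0,0,0],[0,0,0]]' --grip 0.2

```text
time_s: 19.82
tcp_pos: [0.4957, 0.0718, 0.2384]
eef_rot: [179.9, -0.1, -95.7]
contact_force: [-0.2, 0.3, -0.4]
gripper_width: 0.0176
gripper_force: 0.0
```

Run:
```python
from plant import r, viewer
import cv2,pickle
print(r.get_state()["tcp_pos"])
c=viewer.capture("top");d=viewer.capture("scene");pickle.dump({"top":c,"scene":d},open("c1.pkl","wb"))
t=c["img"][175:335,300:460,::-1];s=d["img"][150:280,215:425,::-1]
cv2.imwrite("pics/d.png",cv2.hconcat([cv2.resize(t,(320,320)),cv2.resize(s,(480,320))]))
```

```text
[0.49570928 0.07182297 0.23841133]
```

View pics/d.png

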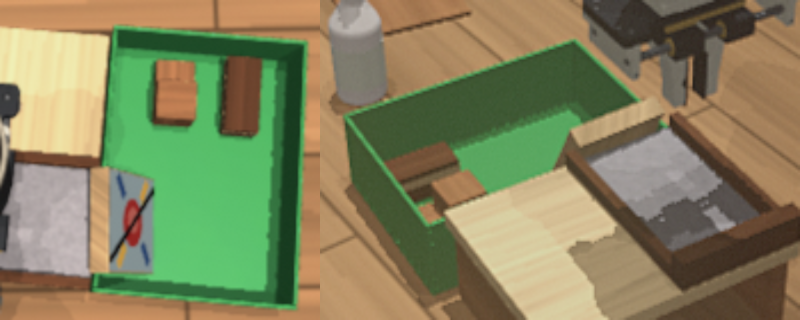

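The slab now leans steeply at the mouth. In the left crop its tail end face spans x 90–110 and its painted face foot is at x≈153. I'll compute the lean.

Run:
```python
from h import *
import pickle
c=pickle.load(open("c1.pkl","rb"))["top"]
for z in(.11,.12,.13,.14,.15):print(z,(ray(c,np.array([(90,220),(110,220),(153,220)])/2+[300,175],z)*1000).round(0)[:,:2].tolist())
print((ray(c,[(376.5,285)],.016)*1000).round(0))
s=pickle.load(open("c1.pkl","rb"))["scene"]
# tail end corners in the scene crop -> ray meets the vertical plane at tail (print for a few z)
for z in(.11,.12,.13,.14,.15):print(z,(ray(s,np.array([(573,130),(660,98)])*[210/480,130/320]+[215-320*210/480,150],z)*1000).round(0)[:,:2].tolist())
```

```text
0.11 [[489.0, -42.0], [489.0, -63.0], [488.0, -109.0]]
0.12 [[488.0, -41.0], [488.0, -62.0], [488.0, -108.0]]
0.13 [[488.0, -41.0], [487.0, -62.0], [487.0, -107.0]]
0.14 [[487.0, -41.0], [487.0, -61.0], [486.0, -106.0]]
0.15 [[486.0, -40.0], [486.0, -61.0], [485.0, -104.0]]
[[ 496. -118.   16.]]
0.11 [[521.0, -84.0], [411.0, -74.0]]
0.12 [[529.0, -72.0], [421.0, -62.0]]
0.13 [[538.0, -60.0], [430.0, -50.0]]
0.14 [[546.0, -48.0], [440.0, -38.0]]
0.15 [[555.0, -36.0], [450.0, -26.0]]
```

>>> arm_command --travel '[[-0.014,-0.1,0],[-0.014,-0.1,-0.1],[-0.014,-0.1,-0.17],[-0.014,-0.1,-0.21],[-0.014,-0.1,-0.22],[-0.015,-0.12,-0.22],[-0.017,-0.14,-0.22],[-0.019,-0.16,-0.22],[-0.021,-0.18,-0.22],[-0.023,-0.2,-0.22],[-0.025,-0.22,-0.22],[-0.026,-0.23,-0.22]]' --delta_rot '[[0,0,0],[0,0,0],[0,0,0],[0,0,0],[0,0,0],[0,0,0],[0,0,0],[0,0,0],[0,0,0],[0,0,0],[0,0,0],[0,0,0]]'

```text
time_s: 21.42
tcp_pos: [0.4832, -0.0437, 0.1295]
eef_rot: [180.0, -0.0, -95.7]
contact_force: [0.8, -0.4, -0.0]
gripper_width: 0.0174
gripper_force: 0.0
```

>>> arm_command --travel '[[-0.001,-0.016,0],[-0.003,-0.032,0],[-0.004,-0.048,0],[-0.006,-0.064,0],[-0.007,-0.08,0],[-0.009,-0.096,0],[-0.01,-0.112,0]]' --delta_rot '[[0,0,0],[0,0,0],[0,0,0],[0,0,0],[0,0,0],[0,0,0],[0,0,0]]'

```text
time_s: 22.3
tcp_pos: [0.4783, -0.0996, 0.1296]
eef_rot: [180.0, -0.0, -95.7]
contact_force: [0.1, 0.5, 0.6]
gripper_width: 0.0175
gripper_force: 0.0
```

Run:
```python
from plant import r, viewer
import cv2
c=viewer.capture("top");d=viewer.capture("scene")
t=c["img"][175:335,300:460,::-1];s=d["img"][150:280,215:425,::-1]
cv2.imwrite("pics/e.png",cv2.hconcat([cv2.resize(t,(320,320)),cv2.resize(s,(480,320))]))
```

```text
(no output)
```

View pics/e.png

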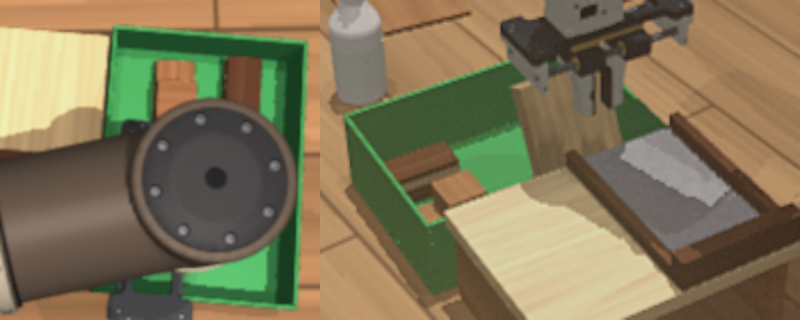

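The slab stands about upright in front of the fingers, at scene crop (570,120). I'll push on until it topples, then retreat up and back.

>>> arm_command --travel '[[-0.002,-0.02,0],[-0.004,-0.04,0],[-0.006,-0.06,0],[-0.008,-0.08,0],[-0.01,-0.1,0],[-0.01,-0.1,0],[-0.01,-0.1,0],[-0.01,-0.1,0.1],[-0.01,-0.1,0.2],[0,0.1,0.3],[0,0.24,0.3],[0,0.38,0.3],[0,0.38,0.3],[0,0.38,0.3]]' --delta_rot '[[0,0,0],[0,0,0],[0,0,0],[0,0,0],[0,0,0],[0,0,0],[0,0,0],[0,0,0],[0,0,0],[0,0,0],[0,0,0],[0,0,0],[0,0,0],[0,0,0]]'

```text
time_s: 24.15
tcp_pos: [0.4783, 0.0949, 0.2799]
eef_rot: [-180.0, 0.1, -95.4]
contact_force: [-0.1, -0.1, 0.4]
gripper_width: 0.0174
gripper_force: 0.0
```

Run:
```python
from plant import r, viewer
import cv2
c=viewer.capture("top");d=viewer.capture("scene")
t=c["img"][160:340,120:560,::-1];s=d["img"][100:420,80:520,::-1]
cv2.imwrite("pics/f.png",cv2.vconcat([cv2.resize(t,(660,270)),cv2.resize(s,(660,330),interpolation=cv2.INTER_AREA)]))
```

```text
(no output)
```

View pics/f.png

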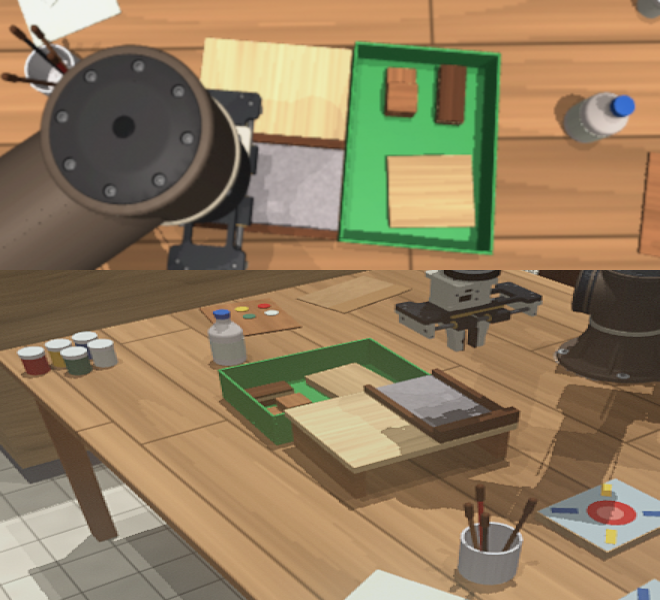

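The slab lies flat and face down in the bin, at (430,190). Both offcuts are in the bin, the stand is clear, and the jar, bottle and good panel haven't been touched.

```bash
python3 -c "
from plant import close_job
print(close_job())"
```

```text
the job is handed in; nothing more can be done
None
```

Job handed in at about 24 s: both offcuts and the cracked panel lie flat in the green bin (the panel face down), the stand is clear with nothing leaning on it, and the good panel, jar and bottle were left alone.

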